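Fit the grinding bowl and lid to a laboratory mill

TASK

Make the bench mill ready: set the steel grinding bowl on the mill so that the drive coupling under it engages and its flange sits fully home, flush on the round steel deck, and then put the lid on the bowl, fully home. The drive may have stopped at any angle, so feel for it by turning the bowl under light pressure; do not force the bowl down. Leave the vials, measuring cylinder, dropper bottle and stopper box where they stand.

Things in the scene. Friction and masses are not known exactly. Their poses are not given: they have to be found in the camera images.
- mill: Bench mill's motor housing, fixed: a low white block 170 x 136 mm, 56 mm high, speed dial and rocker switch in front (its -x). On it a grey round shoulder, 124 mm across, carries a round steel deck, 100 mm across, its flat top 70 mm above the bench. Origin: centre of the underside, z up.
- mill_seat (a point): Centre of the mill's deck at deck height: where the bowl's origin must come. A steel centring spigot stands here, 57.6 mm in diameter, 11 mm high, its top edge chamfered 2.5 mm. z up, orientation as the mill.
- mill_drive (a point): Centre of the top of the drive dog, 17 mm above the deck: a steel cross on the spigot's top, four equal arms, 36 mm tip to tip, 8 mm wide, 6 mm high. Its angle about the vertical varies and is NOT in this frame (orientation as the mill). The stopped motor holds it with 0.2 N m friction: pressed hard (over about 20 N) a turning bowl drags it along, pressed with 3 to 12 N it slides over it.
- bowl: Steel grinding bowl, open at the top, 62 mm high, upright on the bench, loose, 0.22 to 0.45 kg. Straight round cup, 56 mm outside diameter from 15 to 62 mm above its underside (grasp here), mouth 50 mm inside; round flange at its foot, 84 mm in diameter, 8 mm thick at the edge. Origin: centre of the flange's underside, z up. Underside: see bowl_socket.
- bowl_socket (a point): Roof of the recess in the bowl's underside, on its axis, 11.5 mm above its origin. The recess, 60 mm across, goes over the spigot (1.2 mm play all round). A cross slot in its roof, 11 mm wide, 8 mm deep, arms along the bowl's +-x and +-y, takes the dog (+-5 degrees play, fits every 90 degrees). Not lined up, the bowl stands 5.5 mm proud of the deck; lined up, it drops flush.
- lid: The bowl's lid, on the bench knob up, loose, 0.1 kg. Round steel flange 68 mm in diameter, 8 to 13 mm above its underside; below it a grey spigot 47 mm in diameter, 8 mm high, chamfered 2 mm, enters the bowl's mouth (1.5 mm play all round); above it a black cylindrical knob 21 mm in diameter, 13 to 45 mm up. Seated, its origin is 54 mm above the bowl's. Any yaw. Origin: centre of the underside, z up.
- vial_a: Bystander: small glass vial with black cap, 23 x 52 mm high, loose. Origin: centre of its underside.
- vial_b: Bystander: small glass vial with white cap, 23 x 52 mm high, loose. Origin: centre of its underside.
- cylinder: Bystander: small measuring cylinder on a round foot, 36 x 36 x 106 mm, loose. Origin: centre of its underside.
- dropper: Bystander: amber dropper bottle, 52 mm across, 140 mm high, loose. Origin: centre of its underside.
- stoppers: Bystander: small cardboard box of stoppers, 70 x 70 x 32 mm, loose. Origin: centre of its underside.
There are look-alikes about, which are no part of the job. Leave any green or orange look-alike of the lid alone.

How it is judged:
By the outcome, as a careful person would: the job done as asked, in the order asked, and still so for the second after the job is handed in, with the robot touching nothing.
It also fails if it takes over 72 s, if anything falls off the work surface, if the arm or the gripper's body presses on something with over 40 N, if the wrist force passes 120 N, or if a joint passes its speed limit or range.

ROBOT

A 6-joint arm with a two-finger parallel gripper is mounted at the origin on a cart in front of the work surface, level with it; the furniture and walls round the work are solid. World frame = base frame: x ahead of the robot, y to its left, z up, the work surface at z = 0. Lengths are in mm, angles in degrees, forces in N, time in s.
With the tool pointing down it reaches from about 375 to 825 mm from the base axis. Payload 5.5 kg.
Tool frame: the origin (TCP) lies midway between the tips of the shut fingers; the grasp point (between the pads) lies 19 mm behind it (pinch_z is the distance from the TCP to the grasp point, in mm); z points along the fingers, y is the line along which they close (so a half turn about z gives the same grasp; the last joint's range is limited). The gripper opens to 85 mm and grips with 20 to 120 N. Pads are 22 mm wide; open, the fingers measure 114 mm over their backs; the gripper's body (76 mm by 85 mm) begins 54 mm behind the grasp point. The pads swing forward as they close: fully open they stand 13 mm farther back than shut.
Start: joints at [69.328, 17.962, -2.699, 69.339, 0, 90], TCP at [211.81, 561.366, 231.299] pointing down, gripper open.
Joint ranges: [-152.73, 152.73], [-39.44, 99.34], [-58.76, 71.6], [-118.89, 123.64], [-81.53, 83.1], [-180, 180]. Speed limits (degrees/s): [136.94, 136.94, 172.46, 180, 180, 180].

INTERFACE

Orientations are given as [roll, pitch, yaw] about the fixed x, y, z axes, in that order (R = Rz(yaw) Ry(pitch) Rx(roll)).
In Python, from station import get_state, grab_frame, camera_model, close_job, pinch_z gives the robot as it stands. The module is installed in compiled form; this text tells all that it offers.
- The arm moves only by the tool arm_command, never from a script. Its argument "steps" is text: rows parted by semicolons, each of 4 numbers parted by spaces: the shift along the tool's x, y, z in cm, then the turn about the tool's z in rad. In form: dx dy dz roll; .... A call has 1 to 20 rows; each row is the pose to reach, as a shift and turn from the pose commanded when the call began, along the tool's axes at that moment; what a row does not reach only later rows make up. A row lasts 1/12 s, in which the tool goes at most 41.7 mm and 7.16 degrees, less where a joint would pass 70% of its speed; a pose out of reach is approached as far as the arm can. A call with a gripper value outside its range is refused whole. "fingers" is the closure, from 0 (fully open) to 1 (shut), set as the call begins (left out, the last holds). The fingers move at their own pace and stop on an object; "newtons" is the grip in N (left out, the last holds). Time passes only in rows, so rows that repeat a pose let the fingers close. It gives the time, the measured TCP pose, the force, the opening and the grip force at its end, in the units of the state.
- get_state(): the state, without advancing time (a new reading comes with each control period).
- grab_frame(name): name is "scene" or "top"; returns the picture (420x560x3 uint8, red, green, blue); there is no depth.
- camera_model(name): a dict with "fx", "fy", "cx", "cy" (pixels), "dist" ([k1, k2, p1, p2, k3] as OpenCV has them; the pictures are not rectified), "cam_to_world" (4x4, takes a point from camera to world coordinates). Camera axes: x right, y up, looking along -z (the intrinsics and any distortion apply to the point x, -y, -z); pixel columns grow to the right and rows downward; lengths in mm; the calibration is good to about 2 mm. A picture is of the moment at which its call begins. camera_model takes no time and is no camera call.
- close_job(): hands the job in; it is judged then, once.
The state is a dict: "time": time; "joint_positions": joint angles; "dq": joint speeds; "effort": joint torques, N m; "ee_pos": TCP position; "eef_rot": TCP orientation; "contact_force": force on the tool from outside, world axes, zero at the start; "moment": the same for the moment, N m; "finger_gap": opening from 0.0 (shut) to 1.0 (fully open); "gripper_force": force on a finger pad.
Only numpy, scipy, OpenCV 4.12 (cv2) and the standard library are available. Lean on these libraries where they do the work, as an engineer would, in place of code of your own. Each camera call takes 0.05 s, during which the arm holds its last target. There are 200 camera calls.

## Working session

There is one attempt and no reset: what is moved stays moved. The work goes in short steps, Python scripts to look and compute and a tool call to move; the robot and the scene stay as the last step left them, time stands still between calls to the robot, and variables do not carry over. Pictures are saved under pics/ and viewed, at most 13 in all, crops included, and the job is handed in when it is done.

Besides the shell and the picture viewer there is one more tool, called as name(argument=value, ...) on one line, values as JSON. arm_command: Moves the arm, as the interface text tells. Its arguments: {"type":"object","properties":{"steps":{"type":"string"},"fingers":{"type":"number"},"newtons":{"type":"number"}},"required":["steps"]}

```bash
mkdir -p pics; cat > h.py <<'E'
import numpy as np, cv2
from station import *
def save(n,f): cv2.imwrite(f'pics/{f}.png',cv2.cvtColor(grab_frame(n),cv2.COLOR_RGB2BGR))
def ray(n,u,v):
    m=camera_model(n);K=np.array([[m['fx'],0,m['cx']],[0,m['fy'],m['cy']],[0,0,1.]])
    p=cv2.undistortPoints(np.array([[[u,v]]],float),K,np.array(m['dist'],float))[0,0]
    T=np.array(m['cam_to_world']);d=T[:3,:3]@np.array([p[0],-p[1],-1.]);return T[:3,3],d
def onz(n,u,v,z):
    o,d=ray(n,u,v);return (o+d*(z-o[2])/d[2])
def proj(n,P):
    m=camera_model(n);K=np.array([[m['fx'],0,m['cx']],[0,m['fy'],m['cy']],[0,0,1.]])
    T=np.linalg.inv(np.array(m['cam_to_world']));q=T[:3,:3]@np.array(P,float)+T[:3,3]
    return cv2.projectPoints(np.array([[q[0],-q[1],-q[2]]]),np.zeros(3),np.zeros(3),K,np.array(m['dist'],float))[0].ravel()
E
python3 - <<'E'
from h import *
save('scene','s0');save('top','t0');print(get_state(),pinch_z)
for n in('scene','top'):print(camera_model(n))
E
```

```text
{'time': 0.1, 'joint_positions': array([ 6.93302718e+01,  1.79989762e+01, -2.74808248e+00,  6.93399289e+01,
        9.80555446e-04,  9.00008776e+01]), 'dq': array([-0.0066097 , -0.15763781,  0.230173  , -0.02684371,  0.03397233,
       -0.00678453]), 'effort': array([ 1.49187836e-03, -5.40765345e+01,  3.40541232e+01,  1.12716638e-02,
        5.10800328e-05,  1.63832919e-05]), 'ee_pos': array([211.60087212, 560.8975341 , 230.536141  ]), 'eef_rot': array([-1.79913012e+02, -9.79221895e-04,  1.59329393e+02]), 'contact_force': array([-0.10813593, -0.29192185,  0.54486743]), 'moment': array([ 0.05229115, -0.00045406,  0.02391761]), 'gripper_force': 0.0, 'finger_gap': 1.0008056855641718} 18.700000000000003
{'fx': 413.8598337029522, 'fy': 413.8598337029522, 'cx': 278.5089707722974, 'cy': 210.0570112279871, 'dist': array([-0.11692625,  0.        ,  0.        ,  0.        ,  0.        ]), 'cam_to_world': array([[ 4.94651987e-01,  4.93736569e-01, -7.15222771e-01,
        -2.11297136e+02],
       [-8.69082374e-01,  2.84708761e-01, -4.04520394e-01,
        -4.11983069e+02],
       [ 3.90367750e-03,  8.21684320e-01,  5.69929504e-01,
         6.92679333e+02],
       [ 0.00000000e+00,  0.00000000e+00,  0.00000000e+00,
         1.00000000e+00]])}
{'fx': 414.81417267706814, 'fy': 414.81417267706814, 'cx': 278.7549047716201, 'cy': 208.87115663409298, 'dist': array([-0.11928897,  0.        ,  0.        ,  0.        ,  0.        ]), 'cam_to_world': array([[ 1.89220270e-03,  9.78908485e-01, -2.04290472e-01,
         2.61280722e+02],
       [-9.99997817e-01,  1.67122332e-03, -1.25421355e-03,
         1.98767240e+01],
       [-8.86345289e-04,  2.04292399e-01,  9.78909511e-01,
         1.33410270e+03],
       [ 0.00000000e+00,  0.00000000e+00,  0.00000000e+00,
         1.00000000e+00]])}
```

View pics/s0.png

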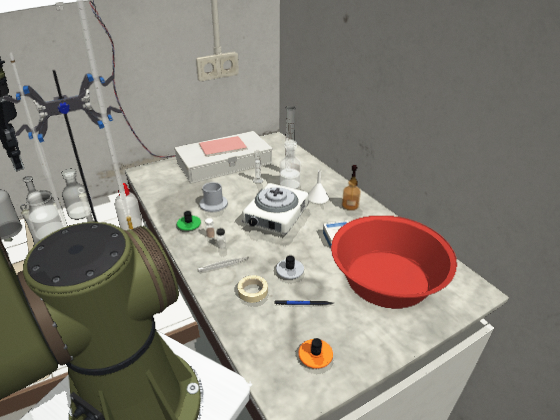

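View pics/t0.png

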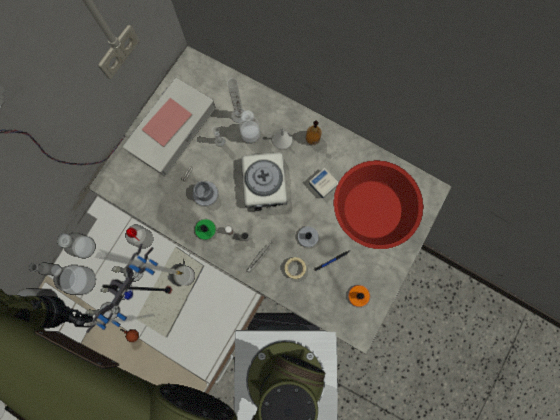

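The mill is at top (263,178) and scene (276,203). The bowl is at top (204,190) and scene (212,195). The steel lid is at top (307,236) and scene (290,268), and the green and orange ones are the decoys. I'll make a zoomed montage.

```bash
python3 - <<'E'
from h import *
s=cv2.imread('pics/s0.png');t=cv2.imread('pics/t0.png')
def c(i,x,y,w=66,h=50): return cv2.resize(i[y-h//2:y+h//2,x-w//2:x+w//2],(396,300),interpolation=cv2.INTER_CUBIC)
def c2(i,x,y): return c(i,x,y)
cv2.imwrite('pics/m0.png',np.vstack([np.hstack([c(t,204,190),c(t,263,178)]),np.hstack([c(t,307,236),c(s,276,203)])]))
E
```

```text
(no output)
```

View pics/m0.png

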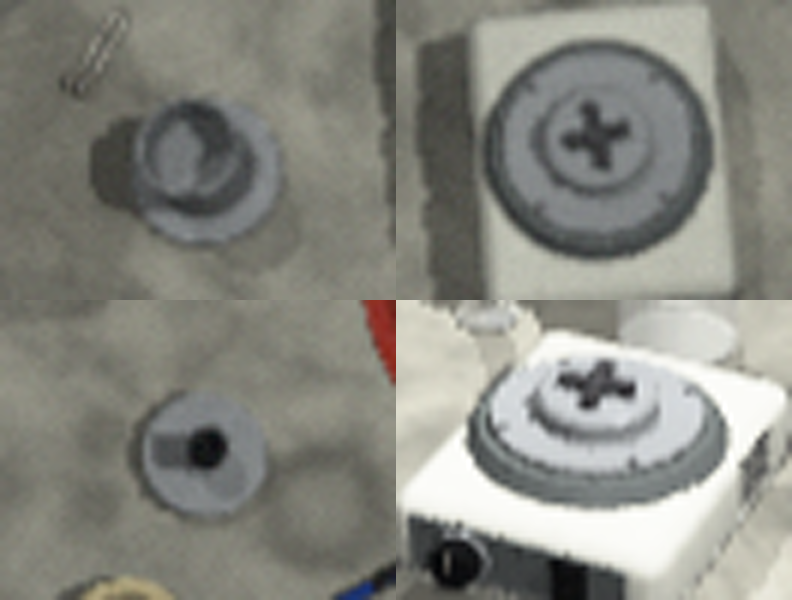

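The crops show the cross at about top (262.2,175.5), the bowl flange at about (205.7,193.3), the lid flange at about (304.5,236.5). Next I'll refine these with colour masks.

```bash
python3 - <<'E'
from h import *
out=[]
im={}
for n,f in(('top','t0'),('scene','s0')):
    im[n]=cv2.imread(f'pics/{f}.png').astype(int)
def comp(n,x,y,r,fn):
    a=im[n][y-r:y+r,x-r:x+r]; a=cv2.resize(a.astype(np.float32),None,fx=4,fy=4,interpolation=cv2.INTER_CUBIC)
    m=fn(a).astype(np.uint8)
    k,l,s,c=cv2.connectedComponentsWithStats(m)
    best=1+np.argmax(s[1:,4]); cs=cv2.findContours((l==best).astype(np.uint8),0,2)[0]
    h=cv2.convexHull(max(cs,key=cv2.contourArea)); e=cv2.fitEllipse(h)
    g=lambda p:((p[0]+.5)/4-.5+x-r,(p[1]+.5)/4-.5+y-r)
    return m*255,g(e[0]),np.array(e[1])/4,np.round(g(c[best]),1),(s[best]/4).round()
blue=lambda a:(a[...,0]-a[...,2]>2)
dark=lambda a:(a.max(2)<75)
M=[]
for n,name,x,y,r,fn,z in[('top','bowl',205,192,20,blue,8),('top','mill',263,178,22,blue,66),('top','cross',262,176,8,dark,87),('top','lid',305,236,17,blue,13),('top','knob',306,235,8,dark,45),
 ('scene','bowl',213,196,22,blue,8),('scene','mill',276,201,26,blue,66),('scene','cross',276,192,9,dark,87),('scene','lid',290,268,20,blue,13),('scene','knob',291,262,11,dark,30)]:
    m,e,ax,c,s=comp(n,x,y,r,fn); M.append(cv2.resize(m,(150,150)))
    print(n,name,np.round(e,1),ax.round(1),c,s,'ell',onz(n,*e,z).round(1),'cen',onz(n,*c,z).round(1))
cv2.imwrite('pics/mask.png',np.vstack([np.hstack(M[:5]),np.hstack(M[5:])]))
E
```

```text
top bowl [204.6 192.9] [24.5 24.9] [204.8 193. ] [   8.   10.   24.   24. 1564.] ell [591.7 266.7   8. ] cen [591.2 266.2   8. ]
top mill [263.4 177.7] [35.3 36.8] [263.5 177.7] [   4.    4.   37.   36. 3674.] ell [626.9  70.3  66. ] cen [627.   70.1  66. ]
top cross [262.8 175.2] [ 9.8 11.1] [262.8 175.4] [  4.   2.  10.  10. 166.] ell [629.   71.4  87. ] cen [628.4  71.6  87. ]
top lid [307.5 236.4] [19.8 20.6] [307.7 236.5] [  10.    8.   20.   20. 1111.] ell [446.7 -70.9  13. ] cen [446.5 -71.6  13. ]
top knob [307.6 235.5] [6.7 8.1] [307.7 235.5] [  6.   5.   8.   7. 166.] ell [445. -69.  45.] cen [445.2 -69.4  45. ]
scene bowl [212.7 197.1] [29.1 30.4] [212.7 197.7] [   9.    9.   27.   29. 2242.] ell [608. 282.   8.] cen [605.3 279.9   8. ]
scene mill [276.  199.5] [24.9 43. ] [276.1 199.7] [   5.   12.   42.   25. 3239.] ell [616.   64.1  66. ] cen [615.4  63.3  66. ]
scene cross [279.4 192.5] [2.  6.1] [279.4 192.4] [10.  9.  6.  2. 28.] ell [623.3  57.6  87. ] cen [623.7  57.7  87. ]
scene lid [289.5 268.6] [19.4 27.5] [289.6 269.5] [   6.   12.   28.   19. 1396.] ell [440.8 -74.3  13. ] cen [438. -76.  13.]
scene knob [289.7 262.2] [ 9.8 14.3] [289.6 262.2] [  6.   5.   9.  14. 415.] ell [444.3 -72.5  30. ] cen [444.1 -72.3  30. ]
```

View pics/mask.png

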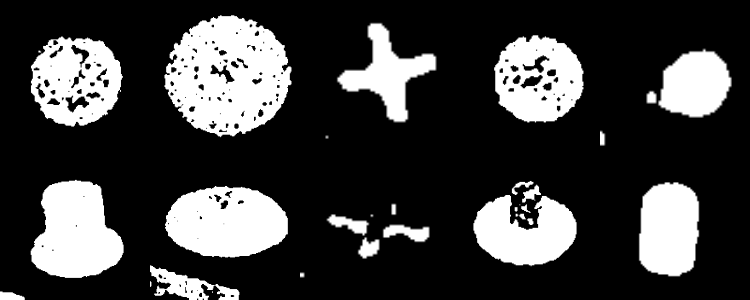

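The masks are clean for the top cross, lid and bowl flange. Next I'll refine with the near-side contours in the scene view and work out the drive angle.

```bash
cat >> h.py <<'E'
def go(x,y,z,yaw,s=None):
    """shift in cm along tool axes and roll in rad from present pose to target (tool down)"""
    s=s or get_state(); w=np.radians(s['eef_rot'][2]); d=np.array([x,y,z])-s['ee_pos']
    X=np.array([np.cos(w),np.sin(w),0]);Y=np.array([np.sin(w),-np.cos(w),0])
    t=-(np.radians(yaw)-w); t=(t+np.pi)%(2*np.pi)-np.pi
    print('dx %.2f dy %.2f dz %.2f roll %.3f'%(d@X/10,d@Y/10,-d[2]/10,t))
E
python3 - <<'E'
from h import *
from scipy.optimize import least_squares
def hull(f,x,y,r,fn):
    a=cv2.resize(cv2.imread(f'pics/{f}.png')[y-r:y+r,x-r:x+r].astype(np.float32),None,fx=4,fy=4,interpolation=cv2.INTER_CUBIC)
    k,l,s,c=cv2.connectedComponentsWithStats(fn(a).astype(np.uint8)); b=1+np.argmax(s[1:,4])
    h=cv2.findContours((l==b).astype(np.uint8),0,1)[0]; h=max(h,key=len)[:,0].astype(float)
    return (h+.5)/4-.5+np.array([x-r,y-r])
blue=lambda a:(a[...,0]-a[...,2]>2)
# outline points of near side cast on edge plane, circle fit with free radius
def circ(n,h,z,keep):
    h=cv2.convexHull(h.astype(np.float32))[:,0]; h=h[keep(h)]
    P=np.array([onz(n,*p,z)[:2] for p in h])
    f=lambda q:np.hypot(*(P-q[:2]).T)-q[2]
    q=least_squares(f,[*P.mean(0),50],loss='soft_l1').x; return q.round(1),len(P)
hb=hull('s0',213,196,22,blue); print('bowl scene',circ('scene',hb,4,lambda h:h[:,1]>201))
hl=hull('s0',290,268,20,blue); print('lid scene',circ('scene',hl,10,lambda h:h[:,1]>268))
hm=hull('s0',276,201,26,blue)
for z in(56,66): print('mill scene',circ('scene',hm,z,lambda h:h[:,1]>200))
ht=hull('t0',205,192,20,blue); print('bowl top',circ('top',ht,8,lambda h:h[:,1]>190))
ht=hull('t0',305,236,17,blue); print('lid top',circ('top',ht,13,lambda h:h[:,1]>0))
ht=hull('t0',263,178,22,blue); print('mill top',circ('top',ht,66,lambda h:h[:,1]>0))
print('cross scene',onz('scene',276.5,191.7,87)); print('cross top',onz('top',262.6,175.4,87))
for p in [(628,71.5,87),(622,66,87)]: print(proj('scene',p),proj('top',p))
E
python3 - <<'E'
import cv2,numpy as np
s=cv2.imread('pics/s0.png');t=cv2.imread('pics/t0.png')
c=lambda i,x,y,w,h:cv2.resize(i[y-h//2:y+h//2,x-w//2:x+w//2],(400,300),interpolation=cv2.INTER_CUBIC)
cv2.imwrite('pics/m1.png',np.hstack([c(s,276,196,48,36),c(s,212,194,48,36)]))
E
```

```text
bowl scene (array([586.4, 263.9,  40.7]), 20)
lid scene (array([442.9, -73.2,  32.5]), 18)
mill scene (array([630.7,  71.3,  61.1]), 16)
mill scene (array([617.4,  63.7,  60.1]), 16)
bowl top (array([590.9, 266. ,  40.8]), 21)
lid top (array([446.9, -71. ,  32.6]), 31)
mill top (array([627.4,  70.4,  58.3]), 36)
cross scene [622.84296868  66.40312735  87.        ]
cross top [628.37210971  72.19242704  87.        ]
[275.82899366 190.34375497] [262.82010386 175.51453985]
[276.47433658 191.88117137] [264.56028856 177.36219144]
```

View pics/m1.png

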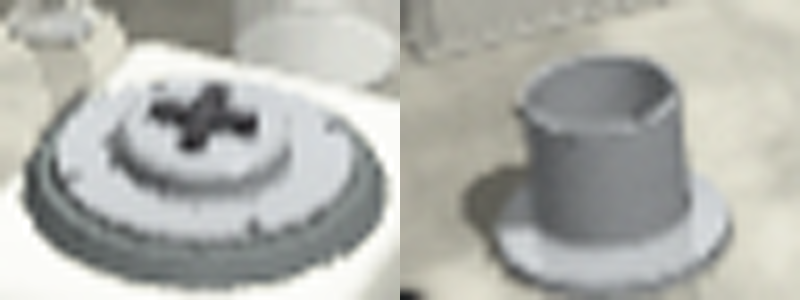

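The cross in the scene crop is at about (276.4,192). Before moving, I'll check where the clamp stand is relative to the arm's path.

```bash
python3 - <<'E'
from h import *
def tri(a,b):
    o1,d1=ray('scene',*a);o2,d2=ray('top',*b);A=np.array([d1,-d2]).T
    k=np.linalg.lstsq(A,o2-o1,rcond=None)[0];p,q=o1+k[0]*d1,o2+k[1]*d2
    return ((p+q)/2).round(),np.linalg.norm(p-q).round()
print('knob',tri((64,107),(127,294)),'red cap',tri((127,187),(131,233)))
for p in[(212,561,231),(589,265,200),(400,412,200)]:print(proj('top',p),proj('scene',p))
print('lid',tri((289.6,255),(307.7,235.5)))
go(589,265,150,24+90)
E
```

```text
knob (array([259., 363., 400.]), np.float64(1.0)) red cap (array([452., 480.,  67.]), np.float64(12.0))
[ 77.38655679 310.51464036] [ 17.93023317 166.49540131]
[193.46723487 177.5128855 ] [207.58858482 143.27953747]
[138.52893413 243.04008504] [118.17497417 159.2982376 ]
lid (array([445., -70.,  51.]), np.float64(2.0))
dx -45.76 dy -14.36 dz 8.05 roll 0.791
```

There's a tall burette clamp stand near (259,363), in the arm's sweep, so I need a closer look at it.

```bash
python3 - <<'E'
import cv2,numpy as np
s=cv2.imread('pics/s0.png');t=cv2.imread('pics/t0.png')
c=lambda i:cv2.resize(i,(400,600),interpolation=cv2.INTER_CUBIC)
cv2.imwrite('pics/m2.png',np.hstack([c(s[0:240,0:160]),c(t[200:410,70:210])]))
E
```

```text
(no output)
```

View pics/m2.png

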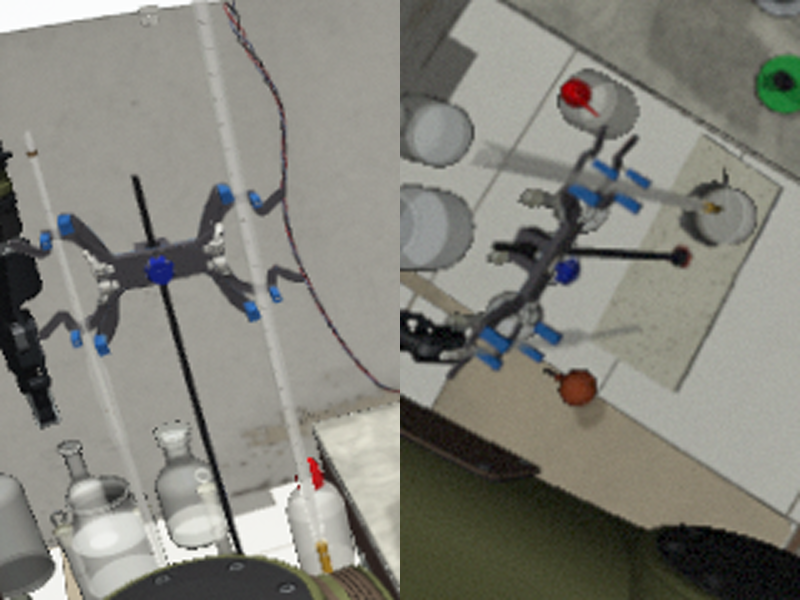

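```bash
python3 - <<'E'
from h import *
def tri(a,b):
    o1,d1=ray('scene',*a);o2,d2=ray('top',*b);A=np.array([d1,-d2]).T
    k=np.linalg.lstsq(A,o2-o1,rcond=None)[0];p,q=o1+k[0]*d1,o2+k[1]*d2
    return ((p+q)/2).round(),np.linalg.norm(p-q).round()
print('R',tri((96,96),(143.5,264.7)),'L',tri((30,112),(108.5,319)),'rodtop',tri((54,71),(105,286)),'rodbase',tri((96,222),(170,290)))
R=tri((96,96),(143.5,264.7))[0];L=tri((30,112),(108.5,319))[0]
for z in(600,700,800,900):print(z,proj('top',[R[0],R[1],z]),proj('top',[L[0],L[1],z]),proj('scene',[L[0],L[1],z]))
E
```

```text
R (array([322., 328., 408.]), np.float64(8.0)) L (array([204., 401., 403.]), np.float64(1.0)) rodtop (array([274., 388., 469.]), np.float64(3.0)) rodbase (array([263., 348., 111.]), np.float64(25.0))
600 [108.42662675 258.75652068] [ 65.53447513 323.95077703] [ 2.31969064 11.5920246 ]
700 [ 83.39195519 253.09058951] [ 34.5825358  327.52158872] [ -9.95594816 -44.69253241]
800 [ 50.19215886 245.40706143] [ -5.75452216 331.82522257] [ -17.66359359 -100.30699596]
900 [  4.56549211 234.47896661] [-58.96926142 336.67251838] [ -14.88004018 -145.81447581]
```

The stand holds two burettes. One is at (322,328) and reaches about z 650, the other at (204,401) and reaches about z 530. Both are between the arm and the bench, so I'll rise first, then swing over them.

arm_command(steps="0 0 -4 0; 0 0 -8 0; 0 0 -12 0; 0 0 -16 0; 0 0 -20 0; 0 0 -20 0", fingers=0)

```text
time: 0.6
ee_pos: [212.4, 562.9, 439.8]
eef_rot: [179.3, -0.0, 159.3]
contact_force: [-0.6, -1.3, 0.4]
finger_gap: 0.999
gripper_force: 0.0
```

```bash
python3 - <<'E'
from h import *
s=get_state();print(s['time'],s['joint_positions'],s['ee_pos'],s['contact_force'])
q=lambda a:np.radians(a)
A=[];b=[]
for j,r,z in[((17.999,-2.748),np.hypot(211.6,560.9),230.5),(tuple(s['joint_positions'][1:3]),np.hypot(*s['ee_pos'][:2]),s['ee_pos'][2])]:
    print(j,r,z)
E
```

```text
0.6 [6.93278248e+01 1.87022715e+01 2.53143100e+01 9.59430464e+01
 9.49917950e-04 9.00000984e+01] [212.39042323 562.91706849 439.83442277] [-0.561079   -1.34214936  0.39999827]
(17.999, -2.748) 599.485921436025 230.5
(np.float64(18.702271507893744), np.float64(25.314310044940058)) 601.65215687749 439.83442277291863
```

arm_command(steps="0 0 -4 0; 0 0 -8 0; 0 0 -12 0; 0 0 -12 0")

```text
time: 0.93
ee_pos: [211.7, 561.1, 555.5]
eef_rot: [179.7, -0.0, 159.3]
contact_force: [1.1, 1.2, -0.3]
finger_gap: 1.0
gripper_force: 0.0
```

```bash
python3 - <<'E'
from h import *
from scipy.optimize import least_squares
s=get_state();D=[(17.999,-2.748,599.5,230.5),(18.702,25.314,601.65,439.83),(*s['joint_positions'][1:3],np.hypot(*s['ee_pos'][:2]),s['ee_pos'][2])]
print(D[-1],s['joint_positions'],s['time'])
D=np.radians(np.array(D)[:,:2]),np.array(D)[:,2:]
a2=D[0][:,0];f=D[0][:,0]-D[0][:,1]
# r=a+L1 sin q2+ A cos f + B sin f ; z=c+L1 cos q2 - A sin f + B cos f
M=[];b=[]
for i in range(3):
    M+= [[1,0,np.sin(a2[i]),np.cos(f[i]),np.sin(f[i])],[0,1,np.cos(a2[i]),-np.sin(f[i]),np.cos(f[i])]];b+=list(D[1][i])
x,res,rk,sv=np.linalg.lstsq(np.array(M),np.array(b),rcond=None);print('a c L1 A B',x,res,sv)
save('top','t1');save('scene','s1')
t=cv2.imread('pics/t1.png');u=cv2.imread('pics/s1.png')
cv2.imwrite('pics/m3.png',np.hstack([cv2.resize(u[:,:280],(400,600)),cv2.resize(t[:,:280],(400,600))]))
E
```

```text
(np.float64(27.991122300965998), np.float64(56.22296698980221), np.float64(599.657681257209), np.float64(555.530300048858)) [6.93286620e+01 2.79911223e+01 5.62229670e+01 1.17913608e+02
 1.78307115e-03 8.99992513e+01] 0.9333
a c L1 A B [  18.08365364 -136.00168097  484.63904054  437.52125219   65.34604062] [5.19801826] [2.9498576  2.41231553 0.54432919 0.42512794 0.04523125]
```

View pics/m3.png

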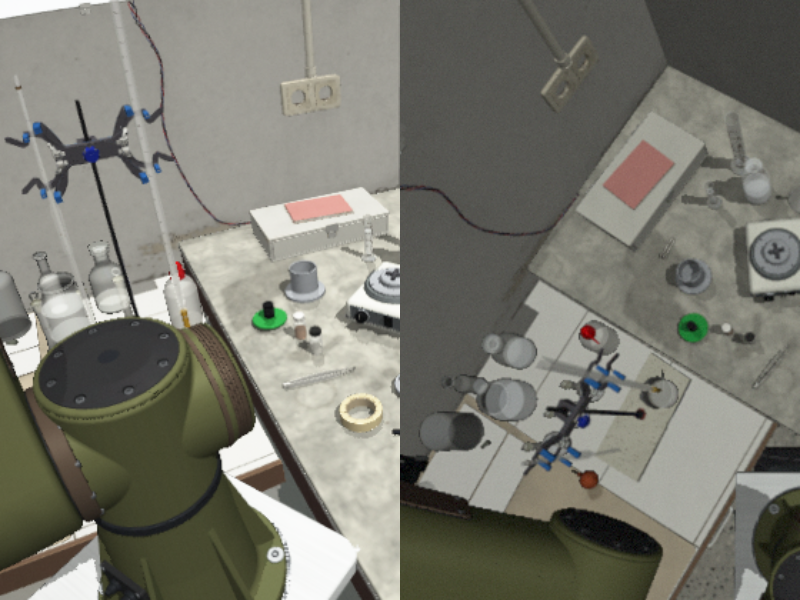

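```bash
python3 - <<'E'
from h import *
for z in(0,100,150,200,250,300,350):print(z,proj('scene',(0,0,z)).round(),proj('top',(0,0,z)).round())
u=np.array([np.cos(np.radians(69.33)),np.sin(np.radians(69.33))])
for z in(550,600,650,700,750):print('elbow',z,proj('top',(*(246*u),z)).round())
for z in(750,800,850,900):print('wrist',z,proj('top',(*(600*u),z)).round(),proj('top',(*(460*u),z)).round())
for R in((322,328),(204,401)):
  for z in(500,550,600,650,700): print(R,z,proj('scene',(*R,z)).round(),proj('top',(*R,z)).round())
E
```

```text
0 [136. 403.] [285. 380.]
100 [123. 371.] [286. 387.]
150 [116. 353.] [286. 391.]
200 [108. 333.] [287. 395.]
250 [ 99. 310.] [287. 400.]
300 [ 89. 285.] [287. 405.]
350 [ 79. 257.] [288. 411.]
elbow 550 [164. 390.]
elbow 600 [156. 396.]
elbow 650 [147. 403.]
elbow 700 [137. 412.]
elbow 750 [125. 421.]
wrist 750 [-72. 317.] [ -4. 357.]
wrist 800 [-96. 317.] [-26. 361.]
wrist 850 [-121.  317.] [-51. 366.]
wrist 900 [-145.  316.] [-79. 370.]
(322, 328) 500 [89. 52.] [128. 263.]
(322, 328) 550 [83. 27.] [119. 261.]
(322, 328) 600 [78.  0.] [108. 259.]
(322, 328) 650 [ 73. -27.] [ 97. 256.]
(322, 328) 700 [ 69. -55.] [ 83. 253.]
(204, 401) 500 [16. 65.] [ 90. 321.]
(204, 401) 550 [ 9. 39.] [ 78. 322.]
(204, 401) 600 [ 2. 12.] [ 66. 324.]
(204, 401) 650 [ -4. -16.] [ 51. 326.]
(204, 401) 700 [-10. -45.] [ 35. 328.]
```

The forearm clears the burettes at this height: it's at about z 750 or more, and they top out near 650. I'll swing across now.

arm_command(steps="-3.8 0 0 0; -7.6 0 0 0; -11.4 0 0 0; -15.2 0 0 0; -19 -0.5 0 0; -22.8 -2 0 0; -26.6 -3.8 0 0; -30.4 -5.6 0 0; -34.2 -7.4 0 0; -38 -9.2 0 0; -41.8 -11 0 0; -45.8 -13 0 0; -45.8 -14.4 0 0; -45.8 -14.4 0 0")

```text
time: 2.2
ee_pos: [588.6, 260.1, 542.7]
eef_rot: [179.8, 0.3, 159.0]
contact_force: [0.2, 0.6, 0.3]
finger_gap: 0.996
gripper_force: 0.0
```

```bash
python3 - <<'E'
from h import *
s=get_state();print(s['time'],s['joint_positions'].round(1),s['ee_pos'].round(1),s['contact_force'].round(1))
for y in(45,90,114,135):print(y);go(589,265,100,y)
E
```

```text
2.2 [ 2.390e+01  3.740e+01  7.130e+01  1.235e+02 -1.000e-01  4.480e+01] [588.6 260.1 542.7] [0.2 0.6 0.3]
45
dx 0.14 dy 0.47 dz 44.27 roll 1.990
90
dx 0.14 dy 0.47 dz 44.27 roll 1.205
114
dx 0.14 dy 0.47 dz 44.27 roll 0.786
135
dx 0.14 dy 0.47 dz 44.27 roll 0.419
```

arm_command(steps="0.1 0.5 4 0; 0.1 0.5 8 0; 0.1 0.5 12 0; 0.1 0.5 16 0; 0.1 0.5 20 0; 0.1 0.5 24 0; 0.1 0.5 28 0; 0.1 0.5 32 0; 0.1 0.5 36 0; 0.1 0.5 40 0; 0.1 0.5 43 0; 0.1 0.5 44 0; 0.1 0.5 44 0")

```text
time: 3.28
ee_pos: [584.6, 269.1, 96.0]
eef_rot: [-179.9, -0.2, 159.4]
contact_force: [-1.4, -1.5, -0.6]
finger_gap: 1.001
gripper_force: 0.0
```

```bash
python3 - <<'E'
from h import *
s=get_state();print(s['joint_positions'].round(1),s['ee_pos'].round(1),s['eef_rot'].round(1));go(589,265,22,159.3)
save('scene','s2')
u=cv2.imread('pics/s2.png');cv2.imwrite('pics/m4.png',cv2.resize(u[110:260,120:320],(800,600),interpolation=cv2.INTER_CUBIC))
E
```

```text
[24.7 27.3 -7.3 55.7  0.  45.3] [584.6 269.1  96. ] [-179.9   -0.2  159.4]
dx -0.56 dy -0.23 dz 7.40 roll 0.002
```

View pics/m4.png

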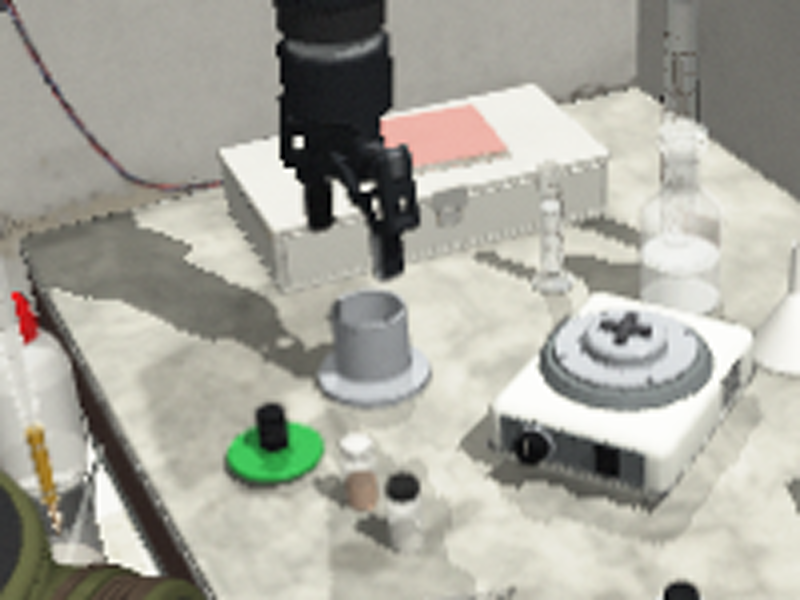

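The gripper is straddling the bowl axis (crop about (372,340)). I'll descend and close gently.

arm_command(steps="-0.5 -0.2 2.5 0; -0.5 -0.2 5 0; -0.5 -0.2 7.4 0; -0.5 -0.2 7.4 0")

```text
time: 3.67
ee_pos: [594.1, 267.1, 28.4]
eef_rot: [179.7, 0.2, 159.4]
contact_force: [-0.7, -0.9, -1.1]
finger_gap: 1.003
gripper_force: 0.0
```

arm_command(steps="0 0 0 0; 0 0 0 0; 0 0 0 0; 0 0 0 0; 0 0 0 0; 0 0 0 0; 0 0 0 0; 0 0 0 0", fingers=1, newtons=25)

```text
time: 4.33
ee_pos: [597.8, 267.8, 33.6]
eef_rot: [179.5, 0.6, 159.3]
contact_force: [-1.6, -1.2, 7.2]
finger_gap: 0.65
gripper_force: 27.4
```

The arm overshoots while it's still moving, so I need a settling row or two before measuring. It has settled about 12 mm high, so I'll open, lower and regrip at 90° to centre the bowl in both axes.

arm_command(steps="0 0 0 0; 0 0 0 0; 0 0 0 0; 0 0 0 0; 0.7 0 0 -0.12; 0.7 0 0 -0.24; 0.7 0 0 -0.36; 0.7 0 0.5 -0.48; 0.7 0 1.2 -0.6; 0.7 0 1.2 -0.72; 0.7 0 1.2 -0.84; 0.7 0 1.2 -0.96; 0.7 0 1.2 -1.08; 0.7 0 1.2 -1.2; 0.7 0 1.2 -1.32; 0.7 0 1.2 -1.44; 0.7 0 1.2 -1.57; 0.7 0 1.2 -1.57; 0.7 0 1.2 -1.57", fingers=0)

```text
time: 5.92
ee_pos: [589.7, 269.7, 18.3]
eef_rot: [-179.6, 0.4, -110.9]
contact_force: [0.4, 0.8, -1.0]
finger_gap: 0.999
gripper_force: 0.0
```

arm_command(steps="0 0 0 0; 0 0 0 0; 0 0 0 0; 0 0 0 0; 0 0 0 0; 0 0 0 0; 0 0 0 0; 0 0 0 0", fingers=1, newtons=50)

```text
time: 6.58
ee_pos: [590.2, 269.8, 18.8]
eef_rot: [-179.6, 0.4, -110.7]
contact_force: [1.4, -1.8, 5.0]
finger_gap: 0.646
gripper_force: 54.3
```

```bash
python3 - <<'E'
from h import *
s=get_state();print(s['joint_positions'].round(1),s['ee_pos'].round(1),s['eef_rot'].round(2),s['contact_force'].round(1),s['moment'].round(2))
go(626,69.5,s['ee_pos'][2]+90,s['eef_rot'][2])
E
```

```text
[ 24.6  31.3 -12.   46.1  -0.  -44.7] [590.2 269.8  18.8] [-179.55    0.44 -110.74] [ 1.4 -1.8  5. ] [-0.19  0.1  -0.1 ]
dx 17.47 dy -10.44 dz -9.00 roll 0.000
```

arm_command(steps="0 0 -4 0; 0 0 -8 0; 0 0 -11 0; 3.5 -2.1 -11 0; 7 -4.2 -11 0; 10.5 -6.3 -11 0; 14 -8.4 -11 0; 17.5 -10.4 -11 0; 17.5 -10.4 -11 0; 17.5 -10.4 -11 0; 17.5 -10.4 -11 0")

```text
time: 7.5
ee_pos: [623.0, 68.7, 126.6]
eef_rot: [-179.7, 0.4, -110.8]
contact_force: [-0.8, 0.7, -4.5]
finger_gap: 0.65
gripper_force: 56.2
```

```bash
python3 - <<'E'
from h import *
s=get_state();print(s['joint_positions'].round(1),s['ee_pos'].round(1),s['eef_rot'].round(2),s['contact_force'].round(1))
save('scene','s3');save('top','t3')
u=cv2.imread('pics/s3.png');t=cv2.imread('pics/t3.png')
cv2.imwrite('pics/m5.png',np.hstack([cv2.resize(u[150:240,216:336],(400,300),interpolation=cv2.INTER_CUBIC),cv2.resize(t[133:223,203:323],(400,300),interpolation=cv2.INTER_CUBIC)]))
z=s['ee_pos'][2]-18.8;P=s['ee_pos'][:2]
a=np.linspace(0,2*np.pi,400)
for n in('scene','top'):
    c=np.array([proj(n,(P[0]+42*np.cos(k),P[1]+42*np.sin(k),z)) for k in a]); print(n,'predicted flange: left %.1f right %.1f bottom %.1f'%(c[:,0].min(),c[:,0].max(),c[:,1].max()))
    b=cv2.imread(f"pics/{dict(scene='s3',top='t3')[n]}.png").astype(int)
E
```

```text
[  6.2  23.8  -8.4  57.4   0.2 -63.1] [623.   68.7 126.6] [-179.75    0.38 -110.77] [-0.8  0.7 -4.5]
scene predicted flange: left 260.3 right 291.3 bottom 193.3
top predicted flange: left 249.8 right 277.1 bottom 188.4
```

View pics/m5.png

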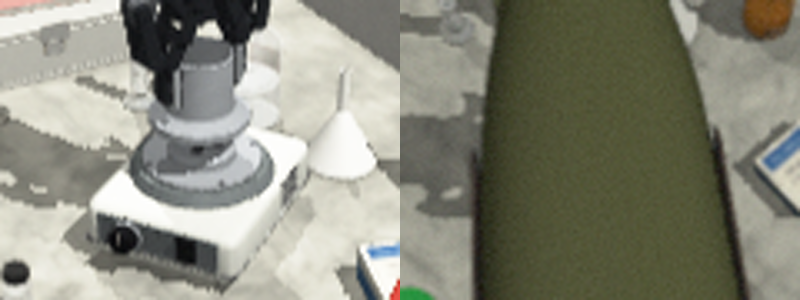

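In the scene view the flange spans about (260–292) with its bottom at 194, within 1 px of the prediction from the TCP. The bowl hovers over the deck. I'll settle it and come down slowly.

arm_command(steps="0 0 0 0; 0 0 0 0; 0 0 0 0")

```text
time: 7.85
ee_pos: [623.9, 69.8, 127.8]
eef_rot: [-179.6, 0.4, -110.6]
contact_force: [-0.8, -0.2, -3.7]
finger_gap: 0.645
gripper_force: 56.2
```

```bash
python3 - <<'E'
from h import *
s=get_state();print(s['ee_pos'].round(1),s['eef_rot'].round(2),s['contact_force'].round(1));go(626,69.5,112,-110.8)
E
```

```text
[623.9  69.8 127.8] [-179.6     0.4  -110.63] [-0.8 -0.2 -3.7]
dx -0.04 dy -0.20 dz 1.58 roll 0.003
```

arm_command(steps="0 -0.2 0.6 0; 0 -0.2 1.2 0; 0 -0.2 1.8 0; 0 -0.2 2.1 0; 0 -0.2 2.4 0; 0 -0.2 2.6 0; 0 -0.2 2.8 0; 0 -0.2 2.9 0; 0 -0.2 2.9 0; 0 -0.2 2.9 0")

```text
time: 8.68
ee_pos: [626.4, 68.2, 99.1]
eef_rot: [-179.6, 0.4, -110.7]
contact_force: [-0.3, 0.4, -4.4]
finger_gap: 0.647
gripper_force: 56.2
```

It's past the dog top with no contact, so it's entering the spigot. I'll continue gently.

arm_command(steps="0 0 0.1 0; 0 0 0.2 0; 0 0 0.3 0; 0 0 0.4 0; 0 0 0.4 0; 0 0 0.4 0")

```text
time: 9.18
ee_pos: [627.5, 68.9, 95.3]
eef_rot: [-179.5, 0.5, -110.7]
contact_force: [4.0, 2.8, -2.2]
finger_gap: 0.644
gripper_force: 56.4
```

arm_command(steps="-0.05 -0.05 0 0; -0.1 -0.08 0.1 0; -0.1 -0.08 0.15 0; -0.1 -0.08 0.15 0")

```text
time: 9.52
ee_pos: [627.7, 69.0, 94.2]
eef_rot: [-179.6, 0.4, -110.7]
contact_force: [1.1, 2.1, 3.2]
finger_gap: 0.646
gripper_force: 57.0
```

It's standing on the dog at 94.2, pressed with about 7 N. I'll turn and feel for the slot.

arm_command(steps="0 0 0 0.04; 0 0 0 0.08; 0 0 0 0.12; 0 0 0.02 0.16; 0 0 0.02 0.2; 0 0 0.02 0.24; 0 0 0.02 0.28; 0 0 0.02 0.32; 0 0 0.02 0.36; 0 0 0.02 0.4")

```text
time: 10.35
ee_pos: [627.6, 69.1, 94.2]
eef_rot: [-179.8, 0.6, -133.7]
contact_force: [0.0, 2.9, 5.4]
finger_gap: 0.648
gripper_force: 57.0
```

arm_command(steps="0 0 0 0.04; 0 0 0 0.08; 0 0 0 0.12; 0 0 0 0.16; 0 0 0 0.2; 0 0 0 0.24; 0 0 0 0.28; 0 0 0 0.32; 0 0 0 0.36; 0 0 0 0.4")

```text
time: 11.18
ee_pos: [627.2, 69.3, 94.0]
eef_rot: [180.0, 0.6, -156.6]
contact_force: [0.3, 3.3, 5.2]
finger_gap: 0.645
gripper_force: 57.1
```

arm_command(steps="0 0 0 0.04; 0 0 0 0.08; 0 0 0 0.12; 0 0 0 0.16; 0 0 0 0.2; 0 0 0 0.24; 0 0 0 0.28; 0 0 0 0.32; 0 0 0 0.36; 0 0 0 0.4")

```text
time: 12.02
ee_pos: [627.4, 70.2, 92.9]
eef_rot: [179.6, 0.5, -179.5]
contact_force: [2.8, 6.2, -2.7]
finger_gap: 0.646
gripper_force: 56.4
```

```bash
python3 - <<'E'
from h import *
s=get_state();print(s['joint_positions'].round(1),s['ee_pos'].round(1),s['eef_rot'].round(2),s['contact_force'].round(1),s['moment'].round(2))
E
```

```text
[  6.2  25.6 -10.3  53.5   0.3   5.7] [627.4  70.2  92.9] [ 179.63    0.51 -179.52] [ 2.8  6.2 -2.7] [ 1.32 -0.67  0.24]
```

It dropped: z fell and the press force vanished. I'll press down gently without turning and relieve the side load.

arm_command(steps="-0.03 0.1 0.1 0; -0.03 0.1 0.2 0; -0.03 0.1 0.3 0; -0.03 0.1 0.3 0; -0.03 0.1 0.3 0")

```text
time: 12.43
ee_pos: [627.8, 70.5, 90.2]
eef_rot: [179.7, 0.5, -179.4]
contact_force: [3.6, 6.0, -1.0]
finger_gap: 0.643
gripper_force: 56.7
```

arm_command(steps="-0.05 0.08 0.1 -0.02; -0.05 0.08 0.2 -0.04; -0.05 0.08 0.25 -0.04; -0.05 0.08 0.25 -0.04")

```text
time: 12.77
ee_pos: [627.6, 70.3, 89.0]
eef_rot: [179.8, 0.5, -177.1]
contact_force: [-4.9, 2.9, 12.6]
finger_gap: 0.647
gripper_force: 57.3
```

```bash
python3 - <<'E'
from h import *
s=get_state();print(s['joint_positions'].round(1),s['ee_pos'].round(2),s['eef_rot'].round(2),s['contact_force'].round(1),s['moment'].round(2))
E
```

```text
[  6.3  25.8 -10.5  53.2   0.1   3.5] [627.57  70.32  89.03] [ 179.85    0.5  -177.15] [-4.9  2.9 12.6] [ 0.2   0.88 -0.08]
```

It's seated: z 89.0 against 88.8 expected. I'll release and retract.

arm_command(steps="0 0 -0.1 0; 0 0 -0.2 0; 0 0 -0.2 0; 0 0 -0.2 0; 0 0 -0.2 0; 0 0 -2 0; 0 0 -5 0; 0 0 -9 0; 0 0 -11 0; 0 0 -11 0; 0 0 -11 0", fingers=0)

```text
time: 13.68
ee_pos: [628.3, 70.2, 199.1]
eef_rot: [179.8, 0.7, -177.2]
contact_force: [0.2, -0.0, -0.4]
finger_gap: 1.002
gripper_force: 0.0
```

```bash
python3 - <<'E'
from h import *
s=get_state();print(s['ee_pos'].round(1),s['eef_rot'].round(2),s['contact_force'].round(1));go(446,-71,110,180)
save('scene','s4');u=cv2.imread('pics/s4.png')
cv2.imwrite('pics/m6.png',cv2.resize(u[140:300,216:336],(600,800))[:600])
E
```

```text
[628.3  70.2 199.1] [ 179.8     0.7  -177.18] [ 0.2 -0.  -0.4]
dx 18.90 dy -13.21 dz 8.91 roll 0.049
```

View pics/m6.png

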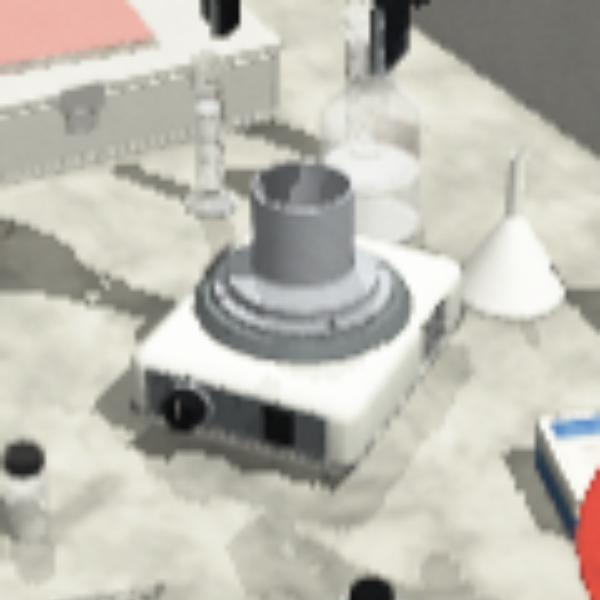

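The bowl sits flush on the deck (crop about (303,240)). Next the lid: the knob is at about (446,-71).

arm_command(steps="3.2 -2.2 0 0; 6.4 -4.4 1 0; 9.6 -6.6 2.5 0; 12.8 -8.8 4.5 0; 16 -11 6.5 0; 18.9 -13.2 8.5 0; 18.9 -13.2 9 0; 18.9 -13.2 9 0; 18.9 -13.2 9 0; 18.9 -13.2 9 0")

```text
time: 14.57
ee_pos: [447.2, -70.2, 105.8]
eef_rot: [179.8, 0.6, -177.1]
contact_force: [-0.6, -0.8, 0.6]
finger_gap: 1.0
gripper_force: 0.0
```

```bash
python3 - <<'E'
from h import *
s=get_state();print(s['ee_pos'].round(1),s['eef_rot'].round(2),s['contact_force'].round(1),s['joint_positions'].round(1));go(446,-71,18,-177.2)
E
```

```text
[447.2 -70.2 105.8] [ 179.79    0.6  -177.15] [-0.6 -0.8  0.6] [ -9.2   7.2 -33.7  48.6   0.3 -12. ]
dx 0.13 dy -0.08 dz 8.78 roll 0.001
```

arm_command(steps="0.1 -0.1 3 0; 0.1 -0.1 6 0; 0.1 -0.1 8 0; 0.1 -0.1 8.6 0; 0.1 -0.1 8.6 0; 0.1 -0.1 8.6 0; 0.1 -0.1 8.6 0")

```text
time: 15.15
ee_pos: [447.4, -71.2, 20.9]
eef_rot: [179.8, 0.7, -177.1]
contact_force: [-0.2, -0.4, -1.2]
finger_gap: 0.997
gripper_force: 0.0
```

arm_command(steps="0 0 0 0; 0 0 0 0; 0 0 0 0; 0 0 0 0; 0 0 0 0; 0 0 0 0; 0 0 0 0; 0 0 0 0; 0 0 0 0; 0 0 0 0; 0 0 0 0; 0 0 0 0", fingers=1, newtons=20)

```text
time: 16.15
ee_pos: [445.7, -71.3, 19.7]
eef_rot: [179.8, 0.5, -177.2]
contact_force: [-1.4, 0.4, 5.7]
finger_gap: 0.237
gripper_force: 20.6
```

arm_command(steps="0 0 0 0; 0 0 0 0; 0 0 0 0; 0 0 0 0.12; 0 0 0 0.24; 0 0 0 0.36; 0 0 0 0.48; 0 0 0 0.6; 0 0 0 0.72; 0 0 0 0.84; 0 0 0 0.96; 0 0 0 1.08; 0 0 0 1.2; 0 0 0 1.32; 0 0 0 1.44; 0 0 0 1.57; 0 0 0 1.57; 0 0 0 1.57", fingers=0)

```text
time: 17.65
ee_pos: [445.5, -71.2, 19.3]
eef_rot: [179.5, -0.2, 93.0]
contact_force: [-0.5, 0.0, -0.0]
finger_gap: 1.0
gripper_force: 0.0
```

arm_command(steps="0 0 0 0; 0 0 0 0; 0 0 0 0; 0 0 0 0; 0 0 0 0; 0 0 0 0; 0 0 0 0; 0 0 0 0; 0 0 0 0; 0 0 0 0; 0 0 0 0; 0 0 0 0", fingers=1, newtons=30)

```text
time: 18.65
ee_pos: [445.6, -71.2, 19.5]
eef_rot: [179.5, -0.2, 92.9]
contact_force: [-0.9, 0.7, 1.7]
finger_gap: 0.234
gripper_force: 29.8
```

```bash
python3 - <<'E'
from h import *
s=get_state();print(s['ee_pos'].round(1),s['eef_rot'].round(2),s['contact_force'].round(1),s['joint_positions'].round(1));go(627.7,70.3,s['ee_pos'][2]+150,s['eef_rot'][2])
E
```

```text
[445.6 -71.2  19.5] [179.47  -0.21  92.87] [-0.9  0.7  1.7] [ -9.3  13.6 -39.6  36.4   0.3  77.8]
dx 13.22 dy 18.89 dz -15.00 roll 0.000
```

arm_command(steps="0 0 -4 0; 0 0 -8 0; 0 0 -12 0; 0 0 -16 0; 2.2 3.1 -17 0; 4.4 6.3 -17 0; 6.6 9.4 -17 0; 8.8 12.6 -17 0; 11 15.7 -17 0; 13.2 18.9 -17 0; 13.2 18.9 -17 0; 13.2 18.9 -17 0; 13.2 18.9 -17 0; 13.2 18.9 -17 0; 13.2 18.9 -17 0")

```text
time: 19.9
ee_pos: [625.3, 68.5, 191.9]
eef_rot: [179.5, -0.2, 92.8]
contact_force: [-0.9, 0.1, -0.8]
finger_gap: 0.236
gripper_force: 30.0
```

```bash
python3 - <<'E'
from h import *
s=get_state();print(s['ee_pos'].round(1),s['eef_rot'].round(2),s['contact_force'].round(1),s['finger_gap']);go(627.7,70.3,154,s['eef_rot'][2])
E
```

```text
[625.3  68.5 191.9] [179.49  -0.2   92.8 ] [-0.9  0.1 -0.8] 0.23560962055831555
dx 0.17 dy 0.25 dz 3.79 roll 0.000
```

arm_command(steps="0.2 0.25 1.5 0; 0.2 0.25 2.5 0; 0.2 0.25 3.2 0; 0.2 0.25 3.7 0; 0.2 0.25 3.7 0; 0.2 0.25 3.7 0; 0.2 0.25 3.7 0")

```text
time: 20.48
ee_pos: [629.2, 71.6, 155.2]
eef_rot: [179.4, -0.2, 92.9]
contact_force: [-0.2, -0.0, -0.8]
finger_gap: 0.228
gripper_force: 30.0
```

```bash
python3 - <<'E'
from h import *
s=get_state();print(s['ee_pos'].round(1),s['eef_rot'].round(2),s['contact_force'].round(1),s['finger_gap']);go(627.7,70.3,144,s['eef_rot'][2])
E
```

```text
[629.2  71.6 155.2] [179.43  -0.21  92.86] [-0.2 -0.  -0.8] 0.22767644651697247
dx -0.12 dy -0.15 dz 1.12 roll 0.000
```

arm_command(steps="-0.1 -0.15 0 0; -0.1 -0.15 0.2 0; -0.1 -0.15 0.4 0; -0.1 -0.15 0.6 0; -0.1 -0.15 0.8 0; -0.1 -0.15 0.8 0; -0.1 -0.15 0.8 0")

```text
time: 21.07
ee_pos: [627.4, 70.6, 146.4]
eef_rot: [179.5, -0.2, 92.9]
contact_force: [-0.2, -0.1, -0.7]
finger_gap: 0.233
gripper_force: 30.0
```

The lid's spigot has entered the mouth freely. I'll lower it the rest of the way.

arm_command(steps="0 0 0.1 0; 0 0 0.2 0; 0 0 0.3 0; 0 0 0.4 0; 0 0 0.4 0; 0 0 0.4 0")

```text
time: 21.57
ee_pos: [627.8, 70.6, 143.5]
eef_rot: [179.4, -0.2, 92.9]
contact_force: [-2.0, -0.7, 5.0]
finger_gap: 0.233
gripper_force: 30.6
```

Contact at 143.5 is exactly the seated height. I'll release and retract.

arm_command(steps="0 0 0 0; 0 0 0 0; 0 0 0 0; 0 0 0 0; 0 0 0 0; 0 0 0 0; 0 0 -2 0; 0 0 -5 0; 0 0 -9 0; 0 0 -13 0; 0 0 -14 0; 0 0 -14 0; 0 0 -14 0", fingers=0)

```text
time: 22.65
ee_pos: [626.8, 70.1, 283.1]
eef_rot: [179.4, -0.2, 92.9]
contact_force: [0.4, 0.1, -1.1]
finger_gap: 1.004
gripper_force: 0.0
```

```bash
python3 - <<'E'
from h import *
s=get_state();print(s['time'],s['ee_pos'].round(1),s['contact_force'].round(1))
save('scene','s5');u=cv2.imread('pics/s5.png')
cv2.imwrite('pics/m7.png',cv2.resize(u[130:310,160:400],(800,600),interpolation=cv2.INTER_CUBIC))
E
```

```text
22.65 [626.8  70.1 283.1] [ 0.4  0.1 -1.1]
```

View pics/m7.png

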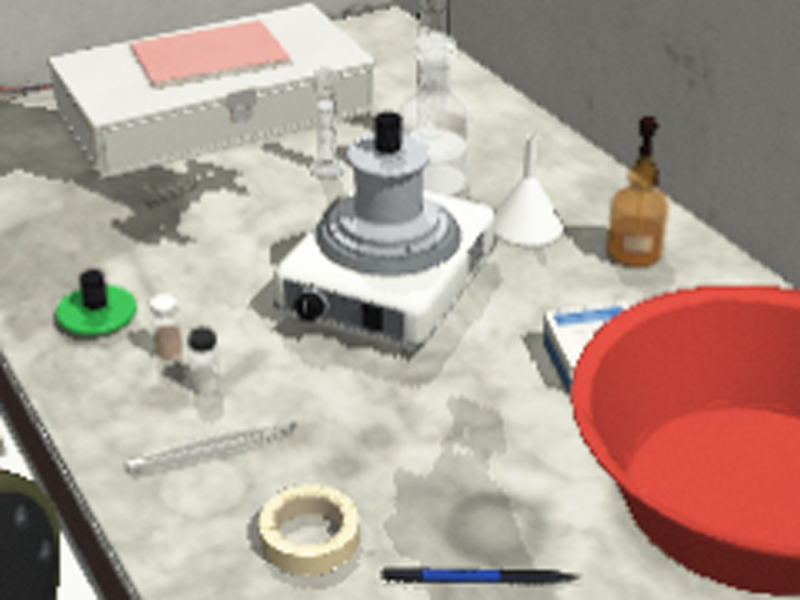

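The lid sits level on the bowl (crop (388,155)), the flange is flush on the deck, and the bystanders haven't moved. I'll hand the job in.

```bash
python3 -c "
from station import close_job
print(close_job())"
```

```text
the job is handed in; nothing more can be done
None
```

The bowl is on the mill with its drive engaged and its flange flush on the deck. The lid is fully home, the bystanders were left where they stood, and I handed the job in at about 23 s.

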